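# Earth the aerials: lock three push-push buttons in and fit the guard cover

## Robot

A 6-joint arm with a two-finger parallel gripper is mounted at the origin on the work surface. World frame = base frame: x ahead of the robot, y to its left, z up, the work surface at z = 0. Lengths are in m, angles in rad, forces in N, time in s.
With the tool pointing down it reaches from about 0.275 to 0.725 m from the base axis. Payload 15.9 kg.
Tool frame: the origin (TCP) lies between the finger pads; the fingertips stand 11 mm ahead of it and the grasp point (between the pads) lies 8 mm behind it; z points along the fingers, y is the direction in which the jaws open and shut (so a half turn about z gives the same grasp; the last joint's range is limited). The gripper opens to 85 mm and grips with 20 to 120 N. Pads are 22 mm wide; open, the fingers measure 114 mm over their backs; the gripper's body (76 mm by 85 mm) begins 54 mm behind the grasp point. The pads swing forward as they close: fully open they stand 13 mm farther back than shut.
Start: joints at [-1.324, 0.213, -0.034, 1.323, 0, 1.571], TCP at [0.122, -0.485, 0.242] pointing down, gripper open.
Joint ranges: [-2.98, 2.98], [-0.74, 1.72], [-1.14, 1.35], [-2.1, 2.04], [-1.57, 1.44], [-3.14, 3.14]. Speed limits (rad/s): [1.89, 1.89, 2.39, 2.57, 3.14, 3.14].

## Interface

Orientations are given as a unit quaternion [x, y, z, w].
In Python, from cell import observe, capture, arm gives the robot as it stands.
- The arm moves only by the tool apply_moves, never from a script. Its argument "moves" is a list of rows, each an object of numbers: "ax", "ay", "az": the turn, a rotation vector about the tool's x, y, z in rad; "x", "y", "z": the shift along the tool's x, y, z in m; "jaw": the opening, from 0 (shut) to 1 (fully open). In form: [{"ax": .., "ay": .., "az": .., "x": .., "y": .., "z": .., "jaw": ..}, ...]. A call has 1 to 12 rows; each row shifts and turns the pose as measured when the row begins, along the tool's axes as they then stand; what a row does not reach is not made up. A row lasts 1/12 s, in which the tool goes at most 41.7 mm and 7.16 degrees, less where a joint would pass 70% of its speed; a pose out of reach is approached as far as the arm can. A call is refused whole if a number of a shift passes 0.0417 or a number of a turn 0.125, either way. A call with a gripper value outside its range is refused whole. The fingers move at their own pace and stop on an object; the grip force is fixed at half the most. Time passes only in rows, so rows that do not move let the fingers close. It gives the time, the measured TCP pose, the force and the opening at its end, in the units of the state.
- observe(): the state, without advancing time (a new reading comes with each control period).
- capture(name): name is "side" or "top" or "wrist"; returns a dict with "image" (420x560x3 uint8, blue, green, red), "fx", "fy", "cx", "cy" (pixels), "cam_to_world" (4x4, takes a point from camera to world coordinates); the wrist camera has in their place "mount" (4x4, takes a point from camera to tool coordinates, whose origin is the TCP and whose axes are the flange's). Camera axes: x right, y up, looking along -z (the intrinsics and any distortion apply to the point x, -y, -z); pixel columns grow to the right and rows downward; lengths in m; the calibration is good to about 2 mm. The wrist camera is an equidistant fisheye: a pixel r from the principal point sees the ray r / f radians off the axis. A picture is of the moment at which its call begins: read the wrist's pose just before it. There is no depth.
- arm.sign_off(): hands the job in, once; it reports no verdict.
The state is a dict: "time_s": time; "q": joint angles; "joint_velocities": joint speeds; "joint_efforts": joint torques, N m; "tcp_pos": TCP position; "eef_rot": TCP orientation; "wrist_force": force on the tool from outside, world axes, zero at the start; "wrist_torque": the same for the moment, N m; "width": opening from 0.0 (shut) to 1.0 (fully open).
Only numpy, scipy, OpenCV 4.12 (cv2) and the standard library are available. Lean on these libraries where they do the work, as an engineer would, in place of code of your own. Each camera call takes 0.05 s, during which the arm holds its last target.

## Task

Lock all three push-push buttons of the antenna box in and then fit the guard cover over them, setting it down gently so that it sits flush and level on the box, and let go of it. You cannot count on seeing which buttons are already in, and another click would release those, so feel each one with a light touch before and after pressing. Be gentle: never push the fingers against the box or its buttons with more than 30 N, and do not knock the other things on the desk about.

Things in the scene. Friction and masses are not known exactly. Their poses are not given: they have to be found in the camera images.
- antenna_box: Grey antenna earthing box fixed to the table, 120 (x) x 200 (y) x 60 mm; origin at the centre of its underside, on the table. A raised aluminium deck 55 x 145 x 4 mm is centred on its top (deck surface 64 mm above the table). Three identical black push-push buttons, 21 mm across, stand on it in a row along the box's y axis, 45 mm apart, the middle one at the box's centre.
- place1 (a point): Point on the deck's surface, on the axis of the -y end button (z up, 64 mm above the table). A button that is OUT has its top about 15 mm above the deck, one locked IN about 10 mm above the deck. Each of the three starts in either state, independently.
- place2 (a point): Point on the deck's surface, on the axis of the middle button (z up, 64 mm above the table). To change a button over (out to in, or in to out), push it slowly until its top is 3 to 4 mm above the deck (the end stop is just under 3 mm above it) and release; it needs about 0.3 s to come back. A push that ends 5.5 mm or more above the deck changes nothing.
- place3 (a point): Point on the deck's surface, on the axis of the +y end button (z up, 64 mm above the table). Spring: it takes about 4 N to move a button resting out, 6 N one resting in, 8 to 9 N near the stop; at the stop the force climbs steeply (12 to 16 N tells the stop). So a touch of 2 to 3 N finds a button's height without moving it.
- cover: Loose guard cover, about 0.18 kg: grey inverted tray, 70 (x) x 160 (y) mm outside, 62 x 152 mm inside, 19 mm high to its flat top, 15 mm deep inside, open below. Origin at the centre of its lower rim. On its top stands a centred black rib handle 14 (x) x 60 (y) x 34 mm high. It starts upright on the table.
- cover_grip (a point): Point in the rib handle, 20 mm above the cover's flat top, 39 mm above its rim; z up, y along the rib. Fitted (either way round), the cover surrounds the deck with 3.5 mm play a side, its rim rests on the box's top (this point 99 mm above the table) and its inner ceiling is 11 mm above the deck, so that a button that is out keeps it from sitting down.
- mug: white mug, 80 mm across, 90 mm high, bystander; origin at the centre of its underside
- microphone: black hand microphone lying flat, about 55 x 95 x 30 mm, bystander; origin under its centre
- pen: white pen, 110 mm long, 11 mm thick, bystander; origin under its middle, x along it
- adapter: small steel coaxial adapter standing upright, 22 mm across, 36 mm high, bystander; origin at its underside
- morse_key: morse key, brass on a 100 x 60 mm dark wooden base, 45 mm high, bystander; origin under its centre
Things that resemble listed ones, but are neither listed nor needed, are in the scene too. What is shaped like the cover but orange, pink or red is not meant.

How it is judged:
By the outcome, as a careful person would: the job done as asked, in the order asked, and still so for the second after the job is handed in, with the robot touching nothing.
It also fails if it takes over 72 s, if anything falls off the work surface, if the arm or the gripper's body presses on something with over 40 N, if the wrist force passes 120 N, or if a joint passes its speed limit or range.

## Working session

There is one attempt and no reset: what is moved stays moved. The work goes in short steps, Python scripts to look and compute and a tool call to move; the robot and the scene stay as the last step left them, time stands still between calls to the robot, and variables do not carry over. Pictures are saved under pics/ and viewed, and the job is handed in when it is done.

Besides the shell and the picture viewer there is one more tool, called after "Emit:" as name([rows], argument=value, ...), one row to a line, values as JSON. apply_moves: Moves the arm, as the interface text tells. Its arguments: {"type":"object","properties":{"moves":{"type":"array"}},"required":["moves"]}

```bash
ls; mkdir -p pics; python3 - <<'E'
from cell import observe,capture,arm
import cv2
s=observe();print(s)
for n in("side","top","wrist"):
    c=capture(n);cv2.imwrite(f"pics/{n}0.png",c["image"])
    print(n,{k:v for k,v in c.items() if k!="image"})
E
```

```text
pics
{'time_s': 0.0, 'q': array([-1.32399651e+00,  2.13368596e-01, -3.50436531e-02,  1.32350212e+00,
        1.35138434e-05,  1.57084805e+00]), 'joint_velocities': array([ 0.00116554,  0.00027849, -0.00140246, -0.00060754,  0.00035903,
       -0.0006627 ]), 'joint_efforts': array([ 5.94411133e-03, -6.86160851e+01,  4.87115514e+01,  1.73871493e-02,
        3.82478629e-04, -2.24713040e-05]), 'tcp_pos': array([ 0.12207613, -0.48453555,  0.24181607]), 'eef_rot': array([ 9.92398916e-01,  1.23061278e-01, -6.21169608e-05, -5.55599680e-04]), 'wrist_force': array([ 0.20388833, -0.24716424,  0.08448983]), 'wrist_torque': array([-0.05019249, -0.01606383, -0.02037736]), 'width': 1.0008049137564696}
side {'fx': 469.29612826633235, 'fy': 469.29612826633235, 'cx': 276.52424346869924, 'cy': 204.5297508206572, 'cam_to_world': array([[-0.92961141,  0.20294998, -0.30762627,  0.00854881],
       [-0.36801567, -0.55575372,  0.74545441,  1.01327413],
       [-0.01967449,  0.80619421,  0.59132377,  0.89055032],
       [ 0.        ,  0.        ,  0.        ,  1.        ]])}
top {'fx': 486.13146190145727, 'f
[... 194 characters left out ...]
3e-01,  2.59234618e-02, -3.47425040e-03,
        -4.21724886e-02],
       [ 1.59904623e-06,  1.32892509e-01,  9.91130456e-01,
         1.69183490e+00],
       [ 0.00000000e+00,  0.00000000e+00,  0.00000000e+00,
         1.00000000e+00]])}
wrist {'fx': 325.19226210127806, 'fy': 325.19226210127806, 'cx': 277.42817555995623, 'cy': 213.51895356794722, 'mount': array([[ 1.20701627e-03,  9.49350785e-01,  3.14215898e-01,
         8.08067578e-02],
       [ 9.99999174e-01, -1.28484777e-03,  4.05961668e-05,
        -1.00930221e-03],
       [ 4.42259598e-04,  3.14215590e-01, -9.49351551e-01,
        -1.31563368e-01],
       [ 0.00000000e+00,  0.00000000e+00,  0.00000000e+00,
         1.00000000e+00]])}
```

View pics/top0.png

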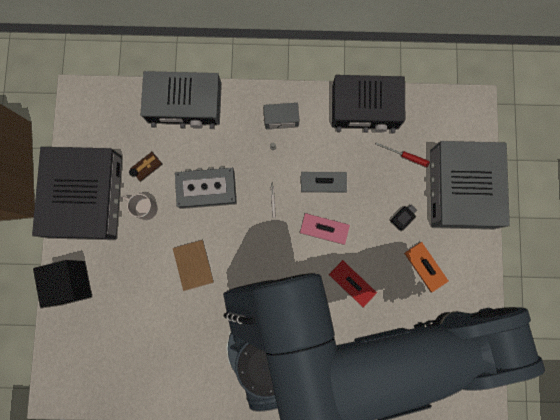

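View pics/side0.png

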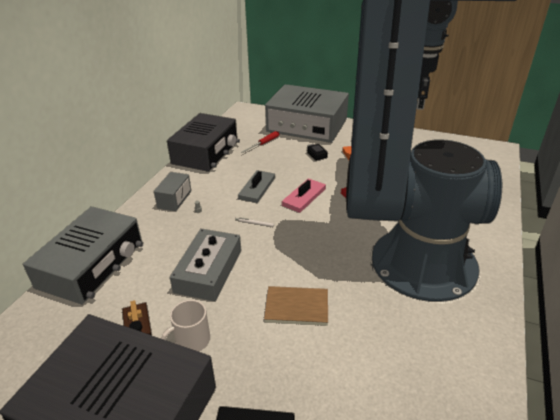

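View pics/wrist0.png

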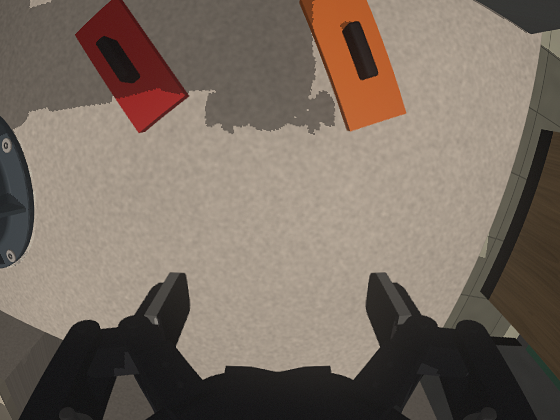

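The top view shows the box at about (205,187), three buttons on a light deck, and the grey cover with its rib at about (324,182). The pink, red and orange covers are distractors. The side view shows the box at (207,263) and the cover at (257,185).

```bash
cat > h.py <<'E'
import numpy as np,cv2
from cell import observe,capture,arm
from scipy.spatial.transform import Rotation as R
def ray(c,uv,z,T=None):
    T=c["cam_to_world"] if T is None else T
    x=(uv[0]-c["cx"])/c["fx"];y=(uv[1]-c["cy"])/c["fy"]
    d=T[:3,:3]@np.array([x,-y,-1.]);o=T[:3,3]
    return o+d*(z-o[2])/d[2]
def wray(c,uv,z,s):
    M=np.eye(4);M[:3,:3]=R.from_quat(s["eef_rot"]).as_matrix();M[:3,3]=s["tcp_pos"]
    T=M@c["mount"]
    a=(uv[0]-c["cx"])/c["fx"];b=(uv[1]-c["cy"])/c["fy"];r=np.hypot(a,b)
    k=np.sin(r)/r if r>1e-9 else 1
    d=T[:3,:3]@np.array([a*k,-b*k,-np.cos(r)]);o=T[:3,3]
    return o+d*(z-o[2])/d[2]
def wproj(c,p,s):
    M=np.eye(4);M[:3,:3]=R.from_quat(s["eef_rot"]).as_matrix();M[:3,3]=s["tcp_pos"]
    T=M@c["mount"]; q=T[:3,:3].T@(np.asarray(p)-T[:3,3]); q=q*[1,-1,-1]
    r=np.hypot(q[0],q[1]);th=np.arctan2(r,q[2])
    return c["cx"]+c["fx"]*th*q[0]/r, c["cy"]+c["fy"]*th*q[1]/r
E
python3 - <<'E'
from h import *
for n,b in(("top",(165,155,360,215)),("side",(165,160,285,305))):
    im=cv2.imread(f"pics/{n}0.png");x0,y0,x1,y1=b
    cr=im[y0:y1,x0:x1];f=4 if n=="top" else 5
    cv2.imwrite(f"pics/{n}0z.png",cv2.resize(cr,None,fx=f,fy=f,interpolation=cv2.INTER_CUBIC))
c=capture("top")
for uv,z in(((205,187),.064),((324,182),.02)): print(ray(c,uv,z))
E
```

```text
[0.5343488  0.23170047 0.064     ]
[ 0.57051741 -0.17571492  0.02      ]
```

View pics/top0z.png

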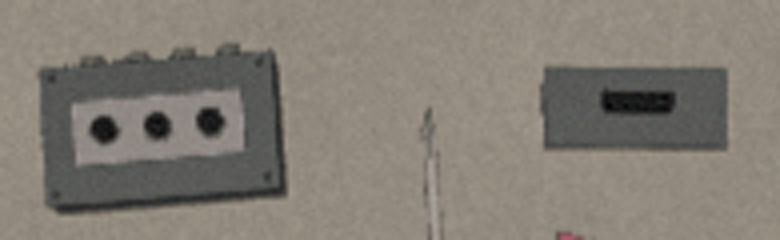

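View pics/side0z.png

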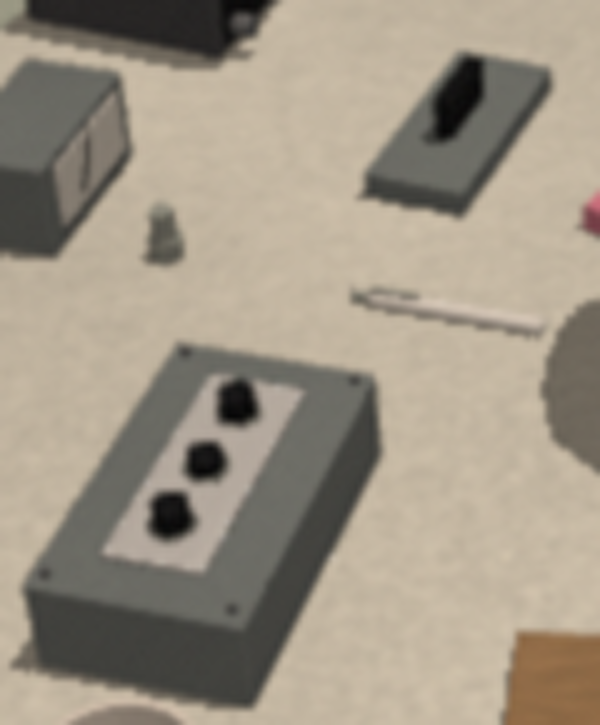

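```bash
cat > m.py <<'E'
from h import *
def rect(mask,c,z,name):
    cs,_=cv2.findContours(mask.astype(np.uint8),cv2.RETR_EXTERNAL,cv2.CHAIN_APPROX_NONE)
    k=max(cs,key=cv2.contourArea)[:,0,:].astype(float)
    P=np.array([ray(c,p,z)[:2] for p in k]).astype(np.float32)
    (cx,cy),(w,h),a=cv2.minAreaRect(P*1000)
    if w>h: a-=90;w,h=h,w
    print(name,"centre",round(cx,1),round(cy,1),"wh",round(w,1),round(h,1),"long axis from y deg",round(a,2))
for n in("top","side"):
    c=capture(n);im=c["image"].astype(int);g=im.sum(2)/3
    H,W=g.shape;m=np.zeros((H,W),bool)
    (x0,y0,x1,y1)=(180,168,232,200) if n=="top" else (178,225,232,280)
    m[y0:y1,x0:x1]=True
    d=m&(g>120); d=cv2.morphologyEx(d.astype(np.uint8),cv2.MORPH_CLOSE,np.ones((9,9)))
    rect(d,c,.064,n+" deck")
    b=(m&(g<60)).astype(np.uint8)
    N,L,S,C=cv2.connectedComponentsWithStats(b)
    for i in range(1,N):
        if S[i,4]>8: print(n,"button",S[i,4],C[i].round(1),[ (ray(c,C[i],z)[:2]*1000).round(1) for z in(.071,.072,.0745)])
    m[:]=0
    (x0,y0,x1,y1)=(296,168,352,196) if n=="top" else (235,165,280,205)
    m[y0:y1,x0:x1]=True
    k=m&((im[...,2]-im[...,0])<8)&(g<115)
    cv2.imwrite(f"pics/mask_{n}.png",(k*255).astype(np.uint8))
    if n=="top": rect(k,c,.019,n+" cover")
    b=(m&(g<50)).astype(np.uint8)
    ys,xs=np.nonzero(b)
    if n=="top":
        rect(b,c,.053,"rib")
E
python3 m.py
```

```text
top deck centre 536.0 234.7 wh 53.6 143.8 long axis from y deg 6.35
top button 27 [203.7 185.7] [array([537.4, 235. ]), array([537.2, 234.8]), array([536.7, 234.4])]
top button 31 [217.1 184.8] [array([541.7, 189.9]), array([541.6, 189.8]), array([541.1, 189.4])]
top button 32 [190.5 187. ] [array([531.9, 279.6]), array([531.7, 279.4]), array([531.3, 278.9])]
top cover centre 572.5 -174.2 wh 67.5 158.0 long axis from y deg 1.5
rib centre 571.2 -173.0 wh 13.9 61.7 long axis from y deg 1.5
side deck centre 558.6 222.8 wh 154.1 194.6 long axis from y deg 20.19
side button 50 [212.  240.2] [array([538.3, 190.2]), array([537.7, 191.2]), array([536.1, 193.7])]
side button 40 [205.8 251.8] [array([531.6, 237.2]), array([531. , 238.1]), array([529.4, 240.5])]
side button 54 [198.7 262.8] [array([528.6, 280.4]), array([527.9, 281.3]), array([526.4, 283.5])]
```

```bash
cat >> h.py <<'E'
def plan(target,yaw,n,s=None,rot=True):
    """n equal rows to target xyz (world) and tool-x yaw; prints rounded rows"""
    s=s or observe(); p=np.array(s["tcp_pos"]);Rm=R.from_quat(s["eef_rot"])
    goal=R.from_matrix(np.array([[np.cos(yaw),np.sin(yaw),0],[np.sin(yaw),-np.cos(yaw),0],[0,0,-1.]]))
    w=(Rm.inv()*goal).as_rotvec()
    print("dist",np.linalg.norm(np.array(target)-p),"rotvec total",w.round(4))
    d=(np.array(target)-p)/n;out=[]
    for i in range(n):
        t=Rm.inv().apply(d);out.append({"ax":round(w[0]/n,4),"ay":round(w[1]/n,4),"az":round(w[2]/n,3),"x":round(t[0],4),"y":round(t[1],4),"z":round(t[2],4)})
        Rm=Rm*R.from_rotvec(w/n)
    for o in out: print(o)
E
python3 -c "
from h import *
plan([.45,-.2,.235],1.571,12)"
```

```text
dist 0.4343340768863809 rotvec total [-3.0000e-04 -2.0000e-04 -1.3242e+00]
{'ax': np.float64(-0.0), 'ay': np.float64(-0.0), 'az': np.float64(-0.11), 'x': np.float64(0.0323), 'y': np.float64(-0.0163), 'z': np.float64(0.0006)}
{'ax': np.float64(-0.0), 'ay': np.float64(-0.0), 'az': np.float64(-0.11), 'x': np.float64(0.0339), 'y': np.float64(-0.0127), 'z': np.float64(0.0006)}
{'ax': np.float64(-0.0), 'ay': np.float64(-0.0), 'az': np.float64(-0.11), 'x': np.float64(0.0351), 'y': np.float64(-0.0089), 'z': np.float64(0.0006)}
{'ax': np.float64(-0.0), 'ay': np.float64(-0.0), 'az': np.float64(-0.11), 'x': np.float64(0.0358), 'y': np.float64(-0.005), 'z': np.float64(0.0006)}
{'ax': np.float64(-0.0), 'ay': np.float64(-0.0), 'az': np.float64(-0.11), 'x': np.float64(0.0362), 'y': np.float64(-0.001), 'z': np.float64(0.0006)}
{'ax': np.float64(-0.0), 'ay': np.float64(-0.0), 'az': np.float64(-0.11), 'x': np.float64(0.0361), 'y': np.float64(0.003), 'z': np.float64(0.0006)}
{'ax': np.float64(-0.0), 'ay': np.float64(-0.0), 'az': np.float64(-0.11), 'x': np.float64(0.0355), 'y': np.float64(0.007), 'z': np.float64(0.0006)}
{'ax': np.float64(-0.0), 'ay': np.float64(-0.0), 'az': np.float64(-0.11), 'x': np.float64(0.0345), 'y': np.float64(0.0108), 'z': np.float64(0.0006)}
{'ax': np.float64(-0.0), 'ay': np.float64(-0.0), 'az': np.float64(-0.11), 'x': np.float64(0.0331), 'y': np.float64(0.0146), 'z': np.float64(0.0006)}
{'ax': np.float64(-0.0), 'ay': np.float64(-0.0), 'az': np.float64(-0.11), 'x': np.float64(0.0313), 'y': np.float64(0.0181), 'z': np.float64(0.0006)}
{'ax': np.float64(-0.0), 'ay': np.float64(-0.0), 'az': np.float64(-0.11), 'x': np.float64(0.0291), 'y': np.float64(0.0215), 'z': np.float64(0.0006)}
{'ax': np.float64(-0.0), 'ay': np.float64(-0.0), 'az': np.float64(-0.11), 'x': np.float64(0.0266), 'y': np.float64(0.0245), 'z': np.float64(0.0006)}
```

Emit:
apply_moves([
  {"ax":0,"ay":0,"az":-0.11,"x":0.032,"y":-0.016,"z":0,"jaw":0},
  {"ax":0,"ay":0,"az":-0.11,"x":0.034,"y":-0.013,"z":0,"jaw":0},
  {"ax":0,"ay":0,"az":-0.11,"x":0.035,"y":-0.009,"z":0,"jaw":0},
  {"ax":0,"ay":0,"az":-0.11,"x":0.036,"y":-0.005,"z":0,"jaw":0},
  {"ax":0,"ay":0,"az":-0.11,"x":0.036,"y":-0.001,"z":0,"jaw":0},
  {"ax":0,"ay":0,"az":-0.11,"x":0.036,"y":0.003,"z":0,"jaw":0},
  {"ax":0,"ay":0,"az":-0.11,"x":0.035,"y":0.007,"z":0,"jaw":0},
  {"ax":0,"ay":0,"az":-0.11,"x":0.034,"y":0.011,"z":0,"jaw":0},
  {"ax":0,"ay":0,"az":-0.11,"x":0.033,"y":0.014,"z":0,"jaw":0},
  {"ax":0,"ay":0,"az":-0.11,"x":0.031,"y":0.018,"z":0,"jaw":0},
  {"ax":0,"ay":0,"az":-0.11,"x":0.029,"y":0.021,"z":0,"jaw":0},
  {"ax":0,"ay":0,"az":-0.11,"x":0.027,"y":0.024,"z":0,"jaw":0},
])

```text
time_s: 1.3
tcp_pos: [0.4506, -0.185, 0.2415]
eef_rot: [0.691, 0.722, -0.0, 0.001]
wrist_force: [0.9, -1.4, -0.5]
width: 0.003
```

```bash
python3 -c "
from h import *
plan([.53,.13,.19],1.68,11)"
```

```text
dist 0.32892687615584343 rotvec total [ 0.0003  0.0013 -0.0654]
{'ax': np.float64(0.0), 'ay': np.float64(0.0001), 'az': np.float64(-0.006), 'x': np.float64(0.0283), 'y': np.float64(0.0085), 'z': np.float64(0.0046)}
{'ax': np.float64(0.0), 'ay': np.float64(0.0001), 'az': np.float64(-0.006), 'x': np.float64(0.0282), 'y': np.float64(0.0086), 'z': np.float64(0.0046)}
{'ax': np.float64(0.0), 'ay': np.float64(0.0001), 'az': np.float64(-0.006), 'x': np.float64(0.0282), 'y': np.float64(0.0088), 'z': np.float64(0.0047)}
{'ax': np.float64(0.0), 'ay': np.float64(0.0001), 'az': np.float64(-0.006), 'x': np.float64(0.0281), 'y': np.float64(0.009), 'z': np.float64(0.0047)}
{'ax': np.float64(0.0), 'ay': np.float64(0.0001), 'az': np.float64(-0.006), 'x': np.float64(0.0281), 'y': np.float64(0.0091), 'z': np.float64(0.0047)}
{'ax': np.float64(0.0), 'ay': np.float64(0.0001), 'az': np.float64(-0.006), 'x': np.float64(0.028), 'y': np.float64(0.0093), 'z': np.float64(0.0047)}
{'ax': np.float64(0.0), 'ay': np.float64(0.0001), 'az': np.float64(-0.006), 'x': np.float64(0.028), 'y': np.float64(0.0095), 'z': np.float64(0.0047)}
{'ax': np.float64(0.0), 'ay': np.float64(0.0001), 'az': np.float64(-0.006), 'x': np.float64(0.0279), 'y': np.float64(0.0096), 'z': np.float64(0.0047)}
{'ax': np.float64(0.0), 'ay': np.float64(0.0001), 'az': np.float64(-0.006), 'x': np.float64(0.0279), 'y': np.float64(0.0098), 'z': np.float64(0.0047)}
{'ax': np.float64(0.0), 'ay': np.float64(0.0001), 'az': np.float64(-0.006), 'x': np.float64(0.0278), 'y': np.float64(0.01), 'z': np.float64(0.0047)}
{'ax': np.float64(0.0), 'ay': np.float64(0.0001), 'az': np.float64(-0.006), 'x': np.float64(0.0277), 'y': np.float64(0.0101), 'z': np.float64(0.0047)}
```

Emit:
apply_moves([
  {"ax":0,"ay":0,"az":-0.006,"x":0.028,"y":0.009,"z":0.005,"jaw":0},
  {"ax":0,"ay":0,"az":-0.006,"x":0.028,"y":0.009,"z":0.005,"jaw":0},
  {"ax":0,"ay":0,"az":-0.006,"x":0.028,"y":0.009,"z":0.005,"jaw":0},
  {"ax":0,"ay":0,"az":-0.006,"x":0.028,"y":0.009,"z":0.005,"jaw":0},
  {"ax":0,"ay":0,"az":-0.006,"x":0.028,"y":0.009,"z":0.005,"jaw":0},
  {"ax":0,"ay":0,"az":-0.006,"x":0.028,"y":0.009,"z":0.005,"jaw":0},
  {"ax":0,"ay":0,"az":-0.006,"x":0.028,"y":0.009,"z":0.005,"jaw":0},
  {"ax":0,"ay":0,"az":-0.006,"x":0.028,"y":0.009,"z":0.005,"jaw":0},
  {"ax":0,"ay":0,"az":-0.006,"x":0.028,"y":0.01,"z":0.005,"jaw":0},
  {"ax":0,"ay":0,"az":-0.006,"x":0.028,"y":0.01,"z":0.005,"jaw":0},
  {"ax":0,"ay":0,"az":0,"x":0.0,"y":0.0,"z":0,"jaw":0},
])

```text
time_s: 2.22
tcp_pos: [0.525, 0.1214, 0.1877]
eef_rot: [0.663, 0.749, 0.0, 0.001]
wrist_force: [-0.2, -0.4, 0.3]
width: -0.007
```

```bash
cat > w.py <<'E'
import sys
from h import *
s=observe();c=capture("wrist");cv2.imwrite(f"pics/{sys.argv[1]}.png",c["image"])
import pickle;pickle.dump((s,c),open(f"{sys.argv[1]}.pkl","wb"))
print(s["time_s"],s["tcp_pos"],s["eef_rot"],s["wrist_force"])
E
python3 w.py w1
```

```text
2.2167 [0.52500216 0.12135524 0.18771784] [6.62843108e-01 7.48757778e-01 1.89966363e-04 8.76356662e-04] [-0.20231069 -0.35394146  0.29937628]
```

View pics/w1.png

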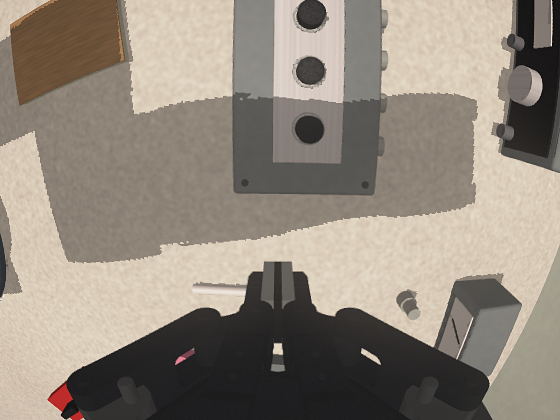

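The wrist view shows the box with buttons at (309,128), (311,71) and (312,14). The deck's near corners are at (273,162) and (342,163).

```bash
python3 - <<'E'
from h import *
import pickle
s,c=pickle.load(open("w1.pkl","rb"))
im=c["image"];g=im.max(2).astype(int)
b=((g<55)).astype(np.uint8);b[:, :285]=0;b[:,335:]=0;b[160:]=0
N,L,S,C=cv2.connectedComponentsWithStats(b)
for i in range(1,N):
    if S[i,4]>60: print("btn",S[i],C[i].round(1),[(wray(c,C[i],z,s)[:2]*1000).round(1) for z in(.064,.069,.0715,.076)])
for p in [(273,162),(342,163),(233,194),(375,195)]:
    print(p,(wray(c,p,.064 if p[1]<170 else .06,s)[:2]*1000).round(1))
# deck edges
for y in(20,40,60,80,100,120,140,155):
    r=g[y].astype(int); d=np.diff(cv2.GaussianBlur(r[None].astype(np.float32),(5,1),0)[0])
    l=240+np.argmax(d[240:295]); rr=325+np.argmin(d[325:365])
    A=wray(c,(l+.5,y),.064,s)*1000;B=wray(c,(rr+.5,y),.064,s)*1000
    print(y,l,rr,A[:2].round(1),B[:2].round(1),((A+B)/2)[:2].round(1))
cv2.imwrite("pics/w1z.png",cv2.resize(im[0:200,225:385],None,fx=3,fy=3,interpolation=cv2.INTER_CUBIC))
print("tip proj",wproj(c,s["tcp_pos"]-[0,0,.011],s))
E
```

```text
btn [297   0  29  29 198] [309.8  16.7] [array([530.8, 280.4]), array([530.5, 278.9]), array([530.3, 278.1]), array([530.1, 276.7])]
btn [295 116  28  27 599] [309. 129.] [array([541.5, 190.5]), array([541. , 190.8]), array([540.7, 190.9]), array([540.2, 191.1])]
(273, 162) [516.8 160.9]
(342, 163) [571.8 167.4]
(233, 194) [487.1 129.8]
(375, 195) [606.  143.9]
20 273 344 [503.4 273.7] [558.  282.7] [530.7 278.2]
40 273 343 [505.4 257.1] [559.1 265.7] [532.3 261.4]
60 273 343 [507.4 241. ] [561.  249.3] [534.2 245.2]
80 273 343 [509.4 225.2] [563.1 233.3] [536.2 229.2]
100 272 342 [510.5 209.5] [564.5 217.3] [537.5 213.4]
120 272 342 [512.4 193.9] [566.8 201.6] [539.6 197.7]
140 272 341 [514.3 178.2] [568.4 185.7] [541.4 182. ]
155 272 341 [515.8 166.4] [570.3 173.7] [543.  170.1]
tip proj (np.float64(277.12185754444846), np.float64(278.9001978524635))
```

View pics/w1z.png

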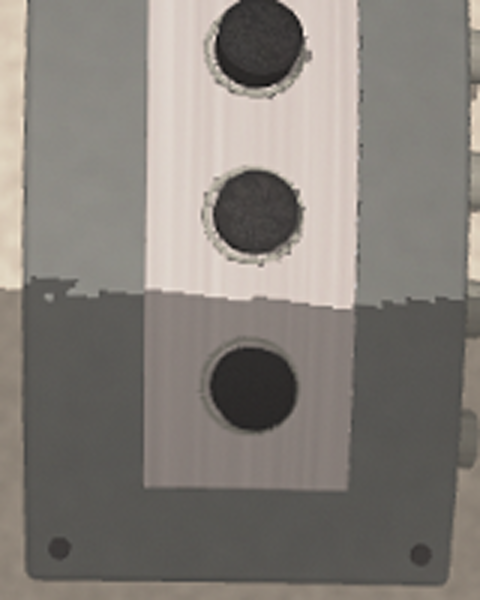

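```bash
python3 -c "
from h import *
plan([.541,.1908,.100],1.683,4)"
```

```text
dist 0.11441351066816217 rotvec total [0.0012 0.0018 0.009 ]
{'ax': np.float64(0.0003), 'ay': np.float64(0.0004), 'az': np.float64(0.002), 'x': np.float64(0.0172), 'y': np.float64(0.0062), 'z': np.float64(0.022)}
{'ax': np.float64(0.0003), 'ay': np.float64(0.0004), 'az': np.float64(0.002), 'x': np.float64(0.0172), 'y': np.float64(0.0062), 'z': np.float64(0.022)}
{'ax': np.float64(0.0003), 'ay': np.float64(0.0004), 'az': np.float64(0.002), 'x': np.float64(0.0172), 'y': np.float64(0.0061), 'z': np.float64(0.022)}
{'ax': np.float64(0.0003), 'ay': np.float64(0.0004), 'az': np.float64(0.002), 'x': np.float64(0.0172), 'y': np.float64(0.0061), 'z': np.float64(0.022)}
```

Emit:
apply_moves([
  {"ax":0,"ay":0,"az":0.002,"x":0.017,"y":0.006,"z":0.015,"jaw":0},
  {"ax":0,"ay":0,"az":0.002,"x":0.017,"y":0.006,"z":0.015,"jaw":0},
  {"ax":0,"ay":0,"az":0.002,"x":0.017,"y":0.006,"z":0.015,"jaw":0},
  {"ax":0,"ay":0,"az":0.002,"x":0.017,"y":0.006,"z":0.015,"jaw":0},
  {"ax":0,"ay":0,"az":0,"x":0,"y":0,"z":0.01,"jaw":0},
  {"ax":0,"ay":0,"az":0,"x":0,"y":0,"z":0.01,"jaw":0},
  {"ax":0,"ay":0,"az":0,"x":0,"y":0,"z":0,"jaw":0},
  {"ax":0,"ay":0,"az":0,"x":0,"y":0,"z":0,"jaw":0},
])

```text
time_s: 2.93
tcp_pos: [0.5418, 0.1877, 0.106]
eef_rot: [0.667, 0.745, 0.0, 0.002]
wrist_force: [-1.0, 0.5, 0.2]
width: -0.0
```

```bash
python3 w.py w2; python3 -c "
from h import *
plan([.541,.1908,.0935],1.683,2)"
```

```text
2.9333 [0.54182815 0.18774403 0.1059904 ] [6.67303568e-01 7.44782140e-01 1.10493524e-05 2.34796574e-03] [-0.96983351  0.52148668  0.24733891]
dist 0.012955558328229599 rotvec total [ 0.003   0.0035 -0.0028]
{'ax': np.float64(0.0015), 'ay': np.float64(0.0018), 'az': np.float64(-0.001), 'x': np.float64(0.0016), 'y': np.float64(-0.0002), 'z': np.float64(0.0063)}
{'ax': np.float64(0.0015), 'ay': np.float64(0.0018), 'az': np.float64(-0.001), 'x': np.float64(0.0016), 'y': np.float64(-0.0002), 'z': np.float64(0.0063)}
```

View pics/w2.png

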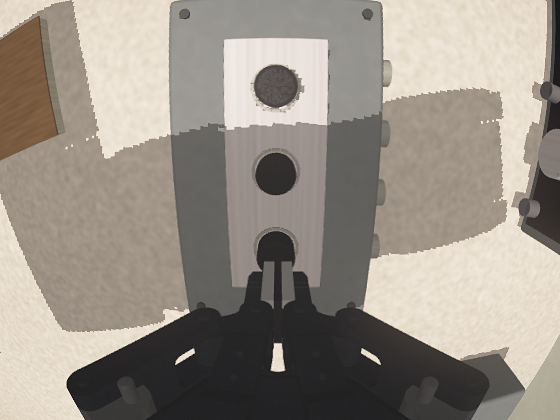

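The wrist view shows the fingers over the -y button (277,245), with the others at (276,174) and (277,85). The deck corners are (224,39), (328,40), (320,287) and (232,287).

Emit:
apply_moves([
  {"ax":0.003,"ay":0.0035,"az":-0.003,"x":0.003,"y":0,"z":0.006,"jaw":0},
  {"ax":0,"ay":0,"az":0,"x":0,"y":0,"z":0.006,"jaw":0},
  {"ax":0,"ay":0,"az":0,"x":0,"y":0,"z":0.003,"jaw":0},
  {"ax":0,"ay":0,"az":0,"x":0,"y":0,"z":0.002,"jaw":0},
  {"ax":0,"ay":0,"az":0,"x":0,"y":0,"z":0.001,"jaw":0},
  {"ax":0,"ay":0,"az":0,"x":0,"y":0,"z":0.0,"jaw":0},
])

```text
time_s: 3.48
tcp_pos: [0.5429, 0.1895, 0.0892]
eef_rot: [0.667, 0.745, 0.002, 0.001]
wrist_force: [-0.6, -0.1, 3.6]
width: 0.003
```

```bash
python3 - <<'E'
from h import *
import pickle
s=observe();print(s["tcp_pos"],s["eef_rot"],s["wrist_force"])
s,c=pickle.load(open("w2.pkl","rb"))
P=np.array([wray(c,p,.064,s)[:2]*1000 for p in[(224,39),(328,40),(320,287),(232,287)]]);print(P.round(1),P.mean(0))
d=P[:2].mean(0)-P[2:].mean(0);print(np.linalg.norm(d),np.degrees(np.arctan2(-d[0],d[1])))
for u,z in(((276,85),.076),((276,85),.079),((276,174),.076)):print((wray(c,u,z,s)*1000).round(1))
E
```

```text
[0.54289207 0.18945271 0.08915265] [0.66702624 0.74503153 0.00185485 0.00075406] [-0.6474758  -0.05559457  3.59392506]
[[500.9 304.5]
 [555.1 310. ]
 [571.1 166.8]
 [516.6 160.7]] [535.92039937 235.50481987]
144.36647772118593 6.295037437377815
[531. 281.  76.]
[531.  280.7  79. ]
[535.9 236.6  76. ]
```

-y button: 3.6 N with the tip 14.2 mm above the deck, so it is OUT. I'll press it slowly.

Emit:
apply_moves([
  {"ax":0,"ay":0,"az":0,"x":0,"y":0,"z":0.001,"jaw":0},
  {"ax":0,"ay":0,"az":0,"x":0,"y":0,"z":0.001,"jaw":0},
  {"ax":0,"ay":0,"az":0,"x":0,"y":0,"z":0.001,"jaw":0},
  {"ax":0,"ay":0,"az":0,"x":0,"y":0,"z":0.001,"jaw":0},
  {"ax":0,"ay":0,"az":0,"x":0,"y":0,"z":0.001,"jaw":0},
  {"ax":0,"ay":0,"az":0,"x":0,"y":0,"z":0.001,"jaw":0},
  {"ax":0,"ay":0,"az":0,"x":0,"y":0,"z":0.001,"jaw":0},
  {"ax":0,"ay":0,"az":0,"x":0,"y":0,"z":0.001,"jaw":0},
])

```text
time_s: 4.15
tcp_pos: [0.543, 0.1895, 0.0828]
eef_rot: [0.667, 0.745, 0.002, 0.001]
wrist_force: [-3.5, -1.5, 7.2]
width: -0.002
```

Emit:
apply_moves([
  {"ax":0,"ay":0,"az":0,"x":0,"y":0,"z":0.001,"jaw":0},
  {"ax":0,"ay":0,"az":0,"x":0,"y":0,"z":0.001,"jaw":0},
  {"ax":0,"ay":0,"az":0,"x":0,"y":0,"z":0.001,"jaw":0},
  {"ax":0,"ay":0,"az":0,"x":0,"y":0,"z":0.001,"jaw":0},
  {"ax":0,"ay":0,"az":0,"x":0,"y":0,"z":0.001,"jaw":0},
])

```text
time_s: 4.57
tcp_pos: [0.543, 0.1896, 0.0793]
eef_rot: [0.667, 0.745, 0.003, 0.002]
wrist_force: [-3.6, -1.7, 8.8]
width: 0.001
```

Emit:
apply_moves([
  {"ax":0,"ay":0,"az":0,"x":0,"y":0,"z":0.001,"jaw":0},
  {"ax":0,"ay":0,"az":0,"x":0,"y":0,"z":0.0005,"jaw":0},
])

```text
time_s: 4.73
tcp_pos: [0.543, 0.1895, 0.0784]
eef_rot: [0.667, 0.745, 0.003, 0.002]
wrist_force: [-3.5, -0.6, 9.6]
width: -0.0
```

Emit:
apply_moves([
  {"ax":0,"ay":0,"az":0,"x":0,"y":0,"z":0.0006,"jaw":0},
  {"ax":0,"ay":0,"az":0,"x":0,"y":0,"z":-0.003,"jaw":0},
  {"ax":0,"ay":0,"az":0,"x":0,"y":0,"z":-0.003,"jaw":0},
  {"ax":0,"ay":0,"az":0,"x":0,"y":0,"z":-0.003,"jaw":0},
  {"ax":0,"ay":0,"az":0,"x":0,"y":0,"z":0,"jaw":0},
  {"ax":0,"ay":0,"az":0,"x":0,"y":0,"z":0,"jaw":0},
])

```text
time_s: 5.23
tcp_pos: [0.5431, 0.1896, 0.0877]
eef_rot: [0.667, 0.745, 0.003, 0.002]
wrist_force: [0.1, 0.5, 0.7]
width: -0.002
```

Emit:
apply_moves([
  {"ax":0,"ay":0,"az":0,"x":0,"y":0,"z":0.0015,"jaw":0},
  {"ax":0,"ay":0,"az":0,"x":0,"y":0,"z":0.0012,"jaw":0},
  {"ax":0,"ay":0,"az":0,"x":0,"y":0,"z":0.0008,"jaw":0},
  {"ax":0,"ay":0,"az":0,"x":0,"y":0,"z":0,"jaw":0},
])

```text
time_s: 5.57
tcp_pos: [0.5433, 0.1896, 0.0839]
eef_rot: [0.667, 0.745, 0.003, 0.003]
wrist_force: [-2.0, -0.4, 5.8]
width: -0.002
```

It touches at about 9 mm with 5.8 N and nothing at 12.7 mm, so the -y button is IN. Next is the middle one.

```bash
python3 -c "
from h import *
s=observe();plan([.536,.2355,s['tcp_pos'][2]],1.683,2)"
```

```text
dist 0.04650777941620661 rotvec total [ 0.0085 -0.0008 -0.0009]
{'ax': np.float64(0.0043), 'ay': np.float64(-0.0004), 'az': np.float64(-0.0), 'x': np.float64(0.0232), 'y': np.float64(-0.0011), 'z': np.float64(0.0)}
{'ax': np.float64(0.0043), 'ay': np.float64(-0.0004), 'az': np.float64(-0.0), 'x': np.float64(0.0232), 'y': np.float64(-0.0011), 'z': np.float64(0.0)}
```

Emit:
apply_moves([
  {"ax":0.004,"ay":0,"az":0,"x":0,"y":0,"z":-0.008,"jaw":0},
  {"ax":0.004,"ay":0,"az":0,"x":0,"y":0,"z":-0.008,"jaw":0},
  {"ax":0,"ay":0,"az":0,"x":0.016,"y":-0.001,"z":0,"jaw":0},
  {"ax":0,"ay":0,"az":0,"x":0.016,"y":-0.001,"z":0,"jaw":0},
  {"ax":0,"ay":0,"az":0,"x":0.016,"y":-0.001,"z":0,"jaw":0},
  {"ax":0,"ay":0,"az":0,"x":0.001,"y":0,"z":0.003,"jaw":0},
  {"ax":0,"ay":0,"az":0,"x":0,"y":0,"z":0.003,"jaw":0},
  {"ax":0,"ay":0,"az":0,"x":0,"y":0,"z":0.0015,"jaw":0},
  {"ax":0,"ay":0,"az":0,"x":0,"y":0,"z":0.001,"jaw":0},
  {"ax":0,"ay":0,"az":0,"x":0,"y":0,"z":0,"jaw":0},
])

```text
time_s: 6.4
tcp_pos: [0.5354, 0.2381, 0.0951]
eef_rot: [0.667, 0.745, -0.0, -0.0]
wrist_force: [-0.2, 0.2, -0.3]
width: -0.002
```

Emit:
apply_moves([
  {"ax":0,"ay":0,"az":0,"x":-0.0025,"y":0,"z":0.003,"jaw":0},
  {"ax":0,"ay":0,"az":0,"x":0,"y":0,"z":0.002,"jaw":0},
  {"ax":0,"ay":0,"az":0,"x":0,"y":0,"z":0.0015,"jaw":0},
  {"ax":0,"ay":0,"az":0,"x":0,"y":0,"z":0.001,"jaw":0},
  {"ax":0,"ay":0,"az":0,"x":0,"y":0,"z":0,"jaw":0},
])

```text
time_s: 6.82
tcp_pos: [0.536, 0.2334, 0.0867]
eef_rot: [0.668, 0.744, -0.0, -0.0]
wrist_force: [0.1, -0.4, -0.9]
width: 0.005
```

No contact at 11.7 mm, so it is likely IN. I'll confirm by going down to about 9.3 mm.

Emit:
apply_moves([
  {"ax":0,"ay":0,"az":0,"x":0.0015,"y":0,"z":0.001,"jaw":0},
  {"ax":0,"ay":0,"az":0,"x":0,"y":0,"z":0.001,"jaw":0},
  {"ax":0,"ay":0,"az":0,"x":0,"y":0,"z":0.0005,"jaw":0},
  {"ax":0,"ay":0,"az":0,"x":0,"y":0,"z":0,"jaw":0},
])

```text
time_s: 7.15
tcp_pos: [0.5359, 0.2351, 0.0846]
eef_rot: [0.668, 0.744, -0.0, -0.0]
wrist_force: [-2.5, -2.2, 5.3]
width: -0.002
```

The middle button is IN, with contact at 9.6 mm, so I leave it. Next is the +y button.

Emit:
apply_moves([
  {"ax":0,"ay":0,"az":0,"x":0,"y":0,"z":-0.007,"jaw":0},
  {"ax":0,"ay":0,"az":0,"x":0,"y":0,"z":-0.006,"jaw":0},
  {"ax":0,"ay":0,"az":0,"x":0.015,"y":0,"z":0,"jaw":0},
  {"ax":0,"ay":0,"az":0,"x":0.015,"y":0,"z":0,"jaw":0},
  {"ax":0,"ay":0,"az":0,"x":0.014,"y":0,"z":0,"jaw":0},
  {"ax":0,"ay":0,"az":0,"x":0,"y":0,"z":0.003,"jaw":0},
  {"ax":0,"ay":0,"az":0,"x":0,"y":0,"z":0.003,"jaw":0},
  {"ax":0,"ay":0,"az":0,"x":0,"y":0,"z":0.001,"jaw":0},
  {"ax":0,"ay":0,"az":0,"x":0,"y":0,"z":0,"jaw":0},
])

```text
time_s: 7.9
tcp_pos: [0.5304, 0.2853, 0.0918]
eef_rot: [0.667, 0.745, 0.0, -0.0]
wrist_force: [-0.1, 0.0, -0.5]
width: -0.0
```

Emit:
apply_moves([
  {"ax":0,"ay":0,"az":0,"x":-0.004,"y":0,"z":0.001,"jaw":0},
  {"ax":0,"ay":0,"az":0,"x":0,"y":0,"z":0.001,"jaw":0},
  {"ax":0,"ay":0,"az":0,"x":0,"y":0,"z":0.0008,"jaw":0},
  {"ax":0,"ay":0,"az":0,"x":0,"y":0,"z":0,"jaw":0},
])

```text
time_s: 8.23
tcp_pos: [0.531, 0.2802, 0.0889]
eef_rot: [0.668, 0.744, 0.0, -0.001]
wrist_force: [-2.0, 1.2, 3.8]
width: 0.001
```

The +y button touches at 13.9 mm with 3.8 N, so it is OUT. Pressing.

Emit:
apply_moves([
  {"ax":0,"ay":0,"az":0,"x":0,"y":0,"z":0.001,"jaw":0},
  {"ax":0,"ay":0,"az":0,"x":0,"y":0,"z":0.001,"jaw":0},
  {"ax":0,"ay":0,"az":0,"x":0,"y":0,"z":0.001,"jaw":0},
  {"ax":0,"ay":0,"az":0,"x":0,"y":0,"z":0.001,"jaw":0},
  {"ax":0,"ay":0,"az":0,"x":0,"y":0,"z":0.001,"jaw":0},
  {"ax":0,"ay":0,"az":0,"x":0,"y":0,"z":0.001,"jaw":0},
  {"ax":0,"ay":0,"az":0,"x":0,"y":0,"z":0.001,"jaw":0},
  {"ax":0,"ay":0,"az":0,"x":0,"y":0,"z":0.001,"jaw":0},
  {"ax":0,"ay":0,"az":0,"x":0,"y":0,"z":0.001,"jaw":0},
  {"ax":0,"ay":0,"az":0,"x":0,"y":0,"z":0.001,"jaw":0},
  {"ax":0,"ay":0,"az":0,"x":0,"y":0,"z":0.001,"jaw":0},
])

```text
time_s: 9.15
tcp_pos: [0.5311, 0.2802, 0.0805]
eef_rot: [0.668, 0.744, 0.002, -0.001]
wrist_force: [-3.6, 0.4, 8.4]
width: -0.002
```

Emit:
apply_moves([
  {"ax":0,"ay":0,"az":0,"x":0,"y":0,"z":0.001,"jaw":0},
  {"ax":0,"ay":0,"az":0,"x":0,"y":0,"z":0.001,"jaw":0},
  {"ax":0,"ay":0,"az":0,"x":0,"y":0,"z":0.0007,"jaw":0},
])

```text
time_s: 9.4
tcp_pos: [0.5311, 0.2802, 0.0788]
eef_rot: [0.668, 0.744, 0.003, -0.001]
wrist_force: [-3.4, 0.3, 8.7]
width: 0.003
```

Emit:
apply_moves([
  {"ax":0,"ay":0,"az":0,"x":0,"y":0,"z":0.0008,"jaw":0},
  {"ax":0,"ay":0,"az":0,"x":0,"y":0,"z":0.0004,"jaw":0},
])

```text
time_s: 9.57
tcp_pos: [0.5311, 0.2802, 0.0783]
eef_rot: [0.668, 0.744, 0.003, -0.001]
wrist_force: [-4.2, 0.4, 8.6]
width: -0.0
```

Emit:
apply_moves([
  {"ax":0,"ay":0,"az":0,"x":0,"y":0,"z":0.0006,"jaw":0},
  {"ax":0,"ay":0,"az":0,"x":0,"y":0,"z":-0.003,"jaw":0},
  {"ax":0,"ay":0,"az":0,"x":0,"y":0,"z":-0.003,"jaw":0},
  {"ax":0,"ay":0,"az":0,"x":0,"y":0,"z":-0.003,"jaw":0},
  {"ax":0,"ay":0,"az":0,"x":0,"y":0,"z":0,"jaw":0},
  {"ax":0,"ay":0,"az":0,"x":0,"y":0,"z":0,"jaw":0},
])

```text
time_s: 10.07
tcp_pos: [0.5312, 0.2796, 0.0876]
eef_rot: [0.669, 0.744, 0.003, -0.001]
wrist_force: [0.8, -0.1, 0.1]
width: -0.001
```

Nothing at 12.6 mm. I'll confirm from below.

Emit:
apply_moves([
  {"ax":0,"ay":0,"az":0,"x":0,"y":0,"z":0.0012,"jaw":0},
  {"ax":0,"ay":0,"az":0,"x":0,"y":0,"z":0.001,"jaw":0},
  {"ax":0,"ay":0,"az":0,"x":0,"y":0,"z":0.0006,"jaw":0},
  {"ax":0,"ay":0,"az":0,"x":0,"y":0,"z":0,"jaw":0},
])

```text
time_s: 10.4
tcp_pos: [0.5314, 0.2793, 0.0843]
eef_rot: [0.669, 0.744, 0.003, -0.001]
wrist_force: [-0.5, -0.7, 6.5]
width: -0.002
```

```bash
python3 -c "
from h import *
plan([.45,.0,.2],1.62,9)"
```

```text
dist 0.3131142981554962 rotvec total [ 0.0037 -0.0051  0.0568]
{'ax': np.float64(0.0004), 'ay': np.float64(-0.0006), 'az': np.float64(0.006), 'x': np.float64(-0.0298), 'y': np.float64(-0.0122), 'z': np.float64(-0.013)}
{'ax': np.float64(0.0004), 'ay': np.float64(-0.0006), 'az': np.float64(0.006), 'x': np.float64(-0.0299), 'y': np.float64(-0.012), 'z': np.float64(-0.013)}
{'ax': np.float64(0.0004), 'ay': np.float64(-0.0006), 'az': np.float64(0.006), 'x': np.float64(-0.03), 'y': np.float64(-0.0119), 'z': np.float64(-0.013)}
{'ax': np.float64(0.0004), 'ay': np.float64(-0.0006), 'az': np.float64(0.006), 'x': np.float64(-0.0301), 'y': np.float64(-0.0117), 'z': np.float64(-0.013)}
{'ax': np.float64(0.0004), 'ay': np.float64(-0.0006), 'az': np.float64(0.006), 'x': np.float64(-0.0302), 'y': np.float64(-0.0115), 'z': np.float64(-0.013)}
{'ax': np.float64(0.0004), 'ay': np.float64(-0.0006), 'az': np.float64(0.006), 'x': np.float64(-0.0303), 'y': np.float64(-0.0113), 'z': np.float64(-0.0129)}
{'ax': np.float64(0.0004), 'ay': np.float64(-0.0006), 'az': np.float64(0.006), 'x': np.float64(-0.0303), 'y': np.float64(-0.0111), 'z': np.float64(-0.0129)}
{'ax': np.float64(0.0004), 'ay': np.float64(-0.0006), 'az': np.float64(0.006), 'x': np.float64(-0.0304), 'y': np.float64(-0.0109), 'z': np.float64(-0.0129)}
{'ax': np.float64(0.0004), 'ay': np.float64(-0.0006), 'az': np.float64(0.006), 'x': np.float64(-0.0305), 'y': np.float64(-0.0108), 'z': np.float64(-0.0129)}
```

All three are IN. I'll raise and travel to the cover.

Emit:
apply_moves([
  {"ax":0.003,"ay":-0.005,"az":0,"x":0,"y":0,"z":-0.03,"jaw":0},
  {"ax":0,"ay":0,"az":0,"x":0,"y":0,"z":-0.03,"jaw":0},
  {"ax":0,"ay":0,"az":0.004,"x":-0.02,"y":0,"z":-0.03,"jaw":0.8},
  {"ax":0,"ay":0,"az":0.004,"x":-0.03,"y":0,"z":-0.02,"jaw":0.8},
  {"ax":0,"ay":0,"az":0.01,"x":-0.04,"y":0.004,"z":0,"jaw":0.8},
  {"ax":0,"ay":0,"az":0.01,"x":-0.04,"y":0.004,"z":0,"jaw":0.8},
  {"ax":0,"ay":0,"az":0.01,"x":-0.04,"y":0.004,"z":0,"jaw":0.8},
  {"ax":0,"ay":0,"az":0.01,"x":-0.04,"y":0.004,"z":0,"jaw":0.8},
  {"ax":0,"ay":0,"az":0.01,"x":-0.04,"y":0.003,"z":0,"jaw":0.8},
  {"ax":0,"ay":0,"az":0.01,"x":-0.04,"y":0.003,"z":0,"jaw":0.8},
  {"ax":0,"ay":0,"az":0.01,"x":-0.04,"y":0.002,"z":0,"jaw":0.8},
])

```text
time_s: 11.32
tcp_pos: [0.5798, -0.0541, 0.1974]
eef_rot: [0.694, 0.72, -0.001, 0.0]
wrist_force: [1.2, -0.7, 0.1]
width: 0.799
```

```bash
python3 -c "
from h import *
plan([.572,-.27,.19],1.597,8)"
```

```text
dist 0.21613956280152788 rotvec total [-0.001   0.0016  0.0108]
{'ax': np.float64(-0.0001), 'ay': np.float64(0.0002), 'az': np.float64(0.001), 'x': np.float64(-0.0269), 'y': np.float64(-0.002), 'z': np.float64(0.001)}
{'ax': np.float64(-0.0001), 'ay': np.float64(0.0002), 'az': np.float64(0.001), 'x': np.float64(-0.0269), 'y': np.float64(-0.0019), 'z': np.float64(0.001)}
{'ax': np.float64(-0.0001), 'ay': np.float64(0.0002), 'az': np.float64(0.001), 'x': np.float64(-0.0269), 'y': np.float64(-0.0019), 'z': np.float64(0.001)}
{'ax': np.float64(-0.0001), 'ay': np.float64(0.0002), 'az': np.float64(0.001), 'x': np.float64(-0.0269), 'y': np.float64(-0.0019), 'z': np.float64(0.0009)}
{'ax': np.float64(-0.0001), 'ay': np.float64(0.0002), 'az': np.float64(0.001), 'x': np.float64(-0.0269), 'y': np.float64(-0.0018), 'z': np.float64(0.0009)}
{'ax': np.float64(-0.0001), 'ay': np.float64(0.0002), 'az': np.float64(0.001), 'x': np.float64(-0.0269), 'y': np.float64(-0.0018), 'z': np.float64(0.0009)}
{'ax': np.float64(-0.0001), 'ay': np.float64(0.0002), 'az': np.float64(0.001), 'x': np.float64(-0.0269), 'y': np.float64(-0.0017), 'z': np.float64(0.0009)}
{'ax': np.float64(-0.0001), 'ay': np.float64(0.0002), 'az': np.float64(0.001), 'x': np.float64(-0.0269), 'y': np.float64(-0.0017), 'z': np.float64(0.0009)}
```

Emit:
apply_moves([
  {"ax":0,"ay":0,"az":0.0015,"x":-0.034,"y":-0.002,"z":0.001,"jaw":0.6},
  {"ax":0,"ay":0,"az":0.0015,"x":-0.034,"y":-0.002,"z":0.001,"jaw":0.6},
  {"ax":0,"ay":0,"az":0.0015,"x":-0.034,"y":-0.002,"z":0.001,"jaw":0.6},
  {"ax":0,"ay":0,"az":0.0015,"x":-0.034,"y":-0.002,"z":0.001,"jaw":0.6},
  {"ax":0,"ay":0,"az":0.0015,"x":-0.034,"y":-0.002,"z":0.001,"jaw":0.6},
  {"ax":0,"ay":0,"az":0.0015,"x":-0.03,"y":-0.002,"z":0.001,"jaw":0.6},
  {"ax":0,"ay":0,"az":0,"x":0,"y":0,"z":0,"jaw":0.6},
])

```text
time_s: 11.9
tcp_pos: [0.5712, -0.272, 0.1889]
eef_rot: [0.7, 0.714, -0.002, -0.0]
wrist_force: [0.9, -1.0, 0.6]
width: 0.599
```

```bash
python3 w.py w3
```

```text
11.9 [ 0.57118284 -0.27203057  0.18890112] [ 6.99835225e-01  7.14301828e-01 -1.88178961e-03 -1.21020422e-04] [ 0.91437207 -0.98985588  0.60682025]
```

View pics/w3.png

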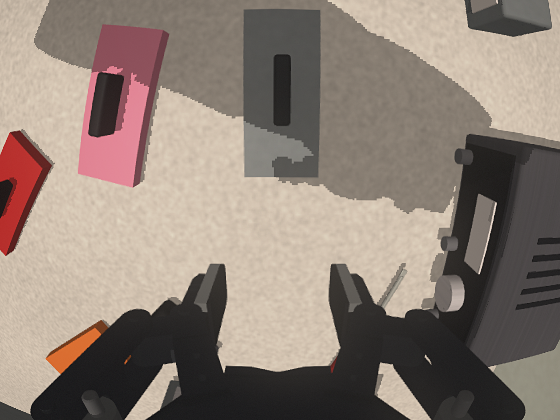

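The wrist view shows the cover with top corners (244,10), (320,10), (319,177), (244,177). The rib top spans (274–291, 54–125).

```bash
python3 - <<'E'
from h import *
import pickle
s,c=pickle.load(open("w3.pkl","rb"));im=c["image"].astype(int);g=im.max(2)
def rect(mask,z,n):
    cs,_=cv2.findContours(mask.astype(np.uint8),cv2.RETR_EXTERNAL,cv2.CHAIN_APPROX_NONE)
    k=max(cs,key=cv2.contourArea)[:,0,:]
    P=np.array([wray(c,p,z,s)[:2]*1000 for p in k],np.float32)
    (cx,cy),(w,h),a=cv2.minAreaRect(P)
    if w>h:a-=90;w,h=h,w
    print(n,round(cx,1),round(cy,1),round(w,1),round(h,1),round(a,2))
m=np.zeros(g.shape,bool);m[40:140,262:300]=1
rect(m&(g<55),.053,"rib")
m[:]=0;m[2:190,235:330]=1
P=np.array([wray(c,p,.019,s)[:2]*1000 for p in[(244,10),(320.5,10),(319.5,177),(244,177)]]);print(P.round(1),P.mean(0).round(1))
d=P[:2].mean(0)-P[2:].mean(0);print(np.linalg.norm(d),np.degrees(np.arctan2(-d[0],d[1])))
plan([.5705,-.1735,.12],1.571+.026,4)
E
```

```text
rib 572.3 -173.8 12.9 58.8 1.2
[[ 536.3  -95.4]
 [ 606.1  -93.5]
 [ 610.1 -252.9]
 [ 538.5 -254.6]] [ 572.8 -174.1]
159.32961566712086 1.1312220117748493
dist 0.11862134446785565 rotvec total [-0.003   0.0016 -0.0053]
{'ax': np.float64(-0.0007), 'ay': np.float64(0.0004), 'az': np.float64(-0.001), 'x': np.float64(0.0242), 'y': np.float64(0.0003), 'z': np.float64(0.0172)}
{'ax': np.float64(-0.0007), 'ay': np.float64(0.0004), 'az': np.float64(-0.001), 'x': np.float64(0.0242), 'y': np.float64(0.0004), 'z': np.float64(0.0172)}
{'ax': np.float64(-0.0007), 'ay': np.float64(0.0004), 'az': np.float64(-0.001), 'x': np.float64(0.0241), 'y': np.float64(0.0004), 'z': np.float64(0.0172)}
{'ax': np.float64(-0.0007), 'ay': np.float64(0.0004), 'az': np.float64(-0.001), 'x': np.float64(0.0241), 'y': np.float64(0.0004), 'z': np.float64(0.0172)}
```

Emit:
apply_moves([
  {"ax":-0.003,"ay":0.0016,"az":0,"x":0.024,"y":0.001,"z":0.02,"jaw":0.5},
  {"ax":0,"ay":0,"az":0,"x":0.024,"y":0.001,"z":0.02,"jaw":0.5},
  {"ax":0,"ay":0,"az":0,"x":0.024,"y":0.001,"z":0.02,"jaw":0.5},
  {"ax":0,"ay":0,"az":0,"x":0.024,"y":0.001,"z":0.02,"jaw":0.5},
  {"ax":0,"ay":0,"az":0,"x":0,"y":0,"z":0.02,"jaw":0.5},
  {"ax":0,"ay":0,"az":0,"x":0,"y":0,"z":0,"jaw":0.5},
  {"ax":0,"ay":0,"az":0,"x":0,"y":0,"z":0,"jaw":0.5},
])

```text
time_s: 12.53
tcp_pos: [0.573, -0.1669, 0.0849]
eef_rot: [0.7, 0.715, 0.001, 0.0]
wrist_force: [0.4, -0.3, -0.0]
width: 0.501
```

```bash
python3 w.py w4;python3 -c "
from h import *
plan([.5725,-.174,.034],1.593,4)"
```

```text
12.5333 [ 0.57301094 -0.16686449  0.08486729] [6.99593690e-01 7.14540644e-01 5.51070353e-04 1.82428287e-04] [ 0.43311442 -0.30702878 -0.0262803 ]
dist 0.051355930215748136 rotvec total [ 0.0009 -0.0005 -0.0014]
{'ax': np.float64(0.0002), 'ay': np.float64(-0.0001), 'az': np.float64(-0.0), 'x': np.float64(-0.0017), 'y': np.float64(-0.0002), 'z': np.float64(0.0127)}
{'ax': np.float64(0.0002), 'ay': np.float64(-0.0001), 'az': np.float64(-0.0), 'x': np.float64(-0.0017), 'y': np.float64(-0.0002), 'z': np.float64(0.0127)}
{'ax': np.float64(0.0002), 'ay': np.float64(-0.0001), 'az': np.float64(-0.0), 'x': np.float64(-0.0017), 'y': np.float64(-0.0002), 'z': np.float64(0.0127)}
{'ax': np.float64(0.0002), 'ay': np.float64(-0.0001), 'az': np.float64(-0.0), 'x': np.float64(-0.0017), 'y': np.float64(-0.0002), 'z': np.float64(0.0127)}
```

View pics/w4.png

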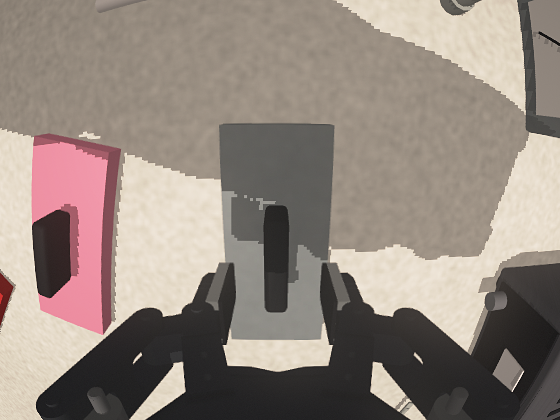

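The rib (264–289, 205–312) sits centred between the pads. Descending.

Emit:
apply_moves([
  {"ax":0,"ay":0,"az":0,"x":-0.004,"y":0,"z":0.014,"jaw":0.5},
  {"ax":0,"ay":0,"az":0,"x":-0.003,"y":0,"z":0.014,"jaw":0.5},
  {"ax":0,"ay":0,"az":0,"x":0,"y":0,"z":0.01,"jaw":0.5},
  {"ax":0,"ay":0,"az":0,"x":0,"y":0,"z":0.006,"jaw":0.5},
  {"ax":0,"ay":0,"az":0,"x":0,"y":0,"z":0.002,"jaw":0.5},
  {"ax":0,"ay":0,"az":0,"x":0,"y":0,"z":0,"jaw":0.5},
])

```text
time_s: 13.08
tcp_pos: [0.5773, -0.1768, 0.044]
eef_rot: [0.7, 0.714, 0.003, 0.004]
wrist_force: [-0.8, -0.2, 0.4]
width: 0.498
```

```bash
python3 -c "
from h import *
plan([.5725,-.174,.034],1.593,1)"
```

```text
dist 0.011391844120297022 rotvec total [ 0.0095  0.0023 -0.0032]
{'ax': np.float64(0.0095), 'ay': np.float64(0.0023), 'az': np.float64(-0.003), 'x': np.float64(0.0029), 'y': np.float64(-0.0048), 'z': np.float64(0.0099)}
```

Emit:
apply_moves([
  {"ax":0.0095,"ay":0.0023,"az":-0.003,"x":0.003,"y":-0.005,"z":0.003,"jaw":0.5},
  {"ax":0,"ay":0,"az":0,"x":0,"y":0,"z":0.003,"jaw":0.5},
  {"ax":0,"ay":0,"az":0,"x":0,"y":0,"z":0.002,"jaw":0.5},
  {"ax":0,"ay":0,"az":0,"x":0,"y":0,"z":0,"jaw":0.5},
  {"ax":0,"ay":0,"az":0,"x":0,"y":0,"z":0,"jaw":0.5},
])

```text
time_s: 13.5
tcp_pos: [0.5727, -0.1738, 0.0373]
eef_rot: [0.699, 0.715, 0.0, 0.001]
wrist_force: [0.3, 0.0, -0.9]
width: 0.501
```

```bash
python3 w.py w5;python3 -c "
from h import *
plan([.5725,-.174,.034],1.593,1)"
```

```text
13.5 [ 0.5726926  -0.17377936  0.03728286] [6.99178228e-01 7.14947112e-01 2.78032295e-04 5.96612073e-04] [ 0.34451387  0.03917879 -0.93907535]
dist 0.0032840615531073768 rotvec total [0.0012 0.0004 0.0001]
{'ax': np.float64(0.0012), 'ay': np.float64(0.0004), 'az': np.float64(0.0), 'x': np.float64(-0.0002), 'y': np.float64(-0.0002), 'z': np.float64(0.0033)}
```

View pics/w5.png

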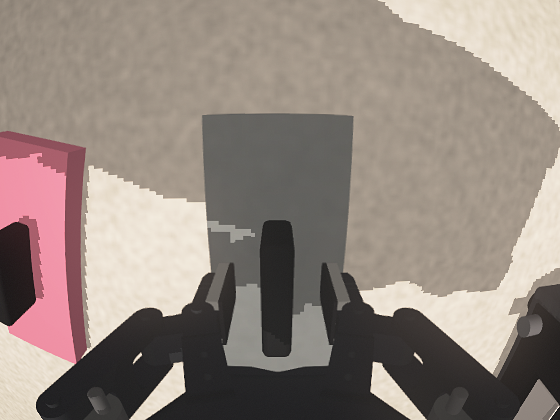

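The pads straddle the rib (260–294, 220–357). I'll drop 2.5 mm and close.

Emit:
apply_moves([
  {"ax":0.001,"ay":0,"az":0,"x":0,"y":0,"z":0.0025,"jaw":0.5},
  {"ax":0,"ay":0,"az":0,"x":0,"y":0,"z":0,"jaw":0.2},
  {"ax":0,"ay":0,"az":0,"x":0,"y":0,"z":0,"jaw":0},
  {"ax":0,"ay":0,"az":0,"x":0,"y":0,"z":0,"jaw":0},
  {"ax":0,"ay":0,"az":0,"x":0,"y":0,"z":0,"jaw":0},
  {"ax":0,"ay":0,"az":0,"x":0,"y":0,"z":0,"jaw":0},
  {"ax":0,"ay":0,"az":0,"x":0,"y":0,"z":0,"jaw":0},
  {"ax":0,"ay":0,"az":0,"x":0,"y":0,"z":0,"jaw":0},
])

```text
time_s: 14.22
tcp_pos: [0.573, -0.1738, 0.0349]
eef_rot: [0.699, 0.715, 0.0, 0.0]
wrist_force: [-0.3, 0.6, 0.4]
width: 0.152
```

```bash
python3 -c "
from h import *
s=observe();print(s['tcp_pos'],s['eef_rot'],s['wrist_force'],s['wrist_torque'],s['width'])"
```

```text
[ 0.57301237 -0.17384318  0.03493216] [6.99161788e-01 7.14963328e-01 4.97485401e-05 4.80644000e-04] [-0.26666924  0.64473083  0.4144878 ] [0.0243481  0.01747926 0.00602252] 0.15209749792713334
```

Gripped (width 0.152, about 13 mm). Lifting.

Emit:
apply_moves([
  {"ax":0,"ay":0,"az":0,"x":0,"y":0,"z":-0.006,"jaw":0},
  {"ax":0,"ay":0,"az":0,"x":0,"y":0,"z":-0.012,"jaw":0},
  {"ax":0,"ay":0,"az":0,"x":0,"y":0,"z":-0.02,"jaw":0},
  {"ax":0,"ay":0,"az":0,"x":0,"y":0,"z":-0.025,"jaw":0},
  {"ax":0,"ay":0,"az":0,"x":0,"y":0,"z":-0.025,"jaw":0},
  {"ax":0,"ay":0,"az":0,"x":0,"y":0,"z":-0.02,"jaw":0},
  {"ax":0,"ay":0,"az":0,"x":0,"y":0,"z":-0.01,"jaw":0},
  {"ax":0,"ay":0,"az":0,"x":0,"y":0,"z":0,"jaw":0},
])

```text
time_s: 14.88
tcp_pos: [0.5706, -0.1731, 0.1589]
eef_rot: [0.699, 0.715, -0.001, -0.002]
wrist_force: [0.2, 0.3, -2.1]
width: 0.154
```

```bash
python3 w.py w6; python3 -c "
from h import *
s=observe();print(s['wrist_torque'],s['width'])
plan([.536,.2355,.17],1.6825,16)" | cut -c1-200
```

```text
14.8833 [ 0.57062911 -0.17314068  0.15890404] [ 0.69919237  0.71493076 -0.0011267  -0.00166262] [ 0.21231007  0.29404151 -2.14359254]
[-0.01299143 -0.00897979  0.06372037] 0.15014982545608985
dist 0.4102542052127048 rotvec total [-0.0043 -0.0012 -0.0895]
{'ax': np.float64(-0.0003), 'ay': np.float64(-0.0001), 'az': np.float64(-0.006), 'x': np.float64(0.0256), 'y': np.float64(-0.0016), 'z': np.float64(-0.0007)}
{'ax': np.float64(-0.0003), 'ay': np.float64(-0.0001), 'az': np.float64(-0.006), 'x': np.float64(0.0256), 'y': np.float64(-0.0015), 'z': np.float64(-0.0007)}
{'ax': np.float64(-0.0003), 'ay': np.float64(-0.0001), 'az': np.float64(-0.006), 'x': np.float64(0.0256), 'y': np.float64(-0.0013), 'z': np.float64(-0.0007)}
{'ax': np.float64(-0.0003), 'ay': np.float64(-0.0001), 'az': np.float64(-0.006), 'x': np.float64(0.0256), 'y': np.float64(-0.0012), 'z': np.float64(-0.0007)}
{'ax': np.float64(-0.0003), 'ay': np.float64(-0.0001), 'az': np.float64(-0.006), 'x': np.float64(0.0256), 'y': np.float64(-0.001), 'z': np.float64(-0.0007)}
{'ax': np.float64(-0.0003), 'ay': np.float64(-0.0001), '
[... 974 characters left out ...]
x': np.float64(0.0256), 'y': np.float64(-0.0), 'z': np.float64(-0.0007)}
{'ax': np.float64(-0.0003), 'ay': np.float64(-0.0001), 'az': np.float64(-0.006), 'x': np.float64(0.0256), 'y': np.float64(0.0001), 'z': np.float64(-0.0007)}
{'ax': np.float64(-0.0003), 'ay': np.float64(-0.0001), 'az': np.float64(-0.006), 'x': np.float64(0.0256), 'y': np.float64(0.0003), 'z': np.float64(-0.0007)}
{'ax': np.float64(-0.0003), 'ay': np.float64(-0.0001), 'az': np.float64(-0.006), 'x': np.float64(0.0256), 'y': np.float64(0.0004), 'z': np.float64(-0.0007)}
{'ax': np.float64(-0.0003), 'ay': np.float64(-0.0001), 'az': np.float64(-0.006), 'x': np.float64(0.0256), 'y': np.float64(0.0006), 'z': np.float64(-0.0008)}
```

View pics/w6.png

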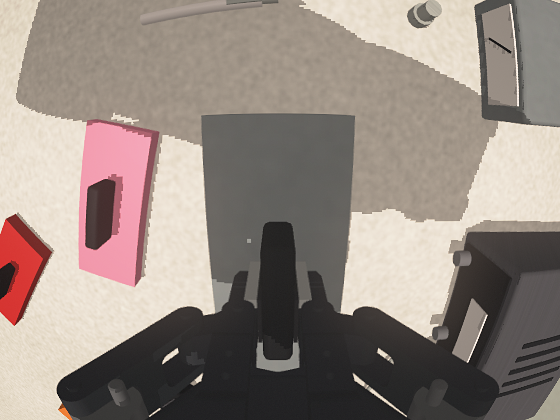

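The cover is held level: its far edge is at (202–355, 114), as before lifting. Travelling to the box.

Emit:
apply_moves([
  {"ax":-0.004,"ay":-0.001,"az":-0.006,"x":0.015,"y":-0.001,"z":-0.001,"jaw":0},
  {"ax":0,"ay":0,"az":-0.006,"x":0.025,"y":-0.001,"z":-0.001,"jaw":0},
  {"ax":0,"ay":0,"az":-0.006,"x":0.03,"y":-0.001,"z":-0.001,"jaw":0},
  {"ax":0,"ay":0,"az":-0.006,"x":0.03,"y":-0.001,"z":-0.001,"jaw":0},
  {"ax":0,"ay":0,"az":-0.006,"x":0.03,"y":-0.001,"z":0,"jaw":0},
  {"ax":0,"ay":0,"az":-0.006,"x":0.03,"y":-0.001,"z":0,"jaw":0},
  {"ax":0,"ay":0,"az":-0.006,"x":0.03,"y":0,"z":0,"jaw":0},
  {"ax":0,"ay":0,"az":-0.006,"x":0.03,"y":0,"z":0,"jaw":0},
  {"ax":0,"ay":0,"az":-0.006,"x":0.03,"y":0,"z":0,"jaw":0},
  {"ax":0,"ay":0,"az":-0.006,"x":0.03,"y":0,"z":0,"jaw":0},
  {"ax":0,"ay":0,"az":-0.006,"x":0.03,"y":0,"z":0,"jaw":0},
  {"ax":0,"ay":0,"az":-0.006,"x":0.02,"y":0,"z":0,"jaw":0},
])

```text
time_s: 15.93
tcp_pos: [0.535, 0.1713, 0.1491]
eef_rot: [0.673, 0.739, -0.006, -0.006]
wrist_force: [-0.4, -0.5, -2.1]
width: 0.152
```

```bash
python3 -c "
from h import *
plan([.536,.2355,.15],1.6825,4)"
```

```text
dist 0.06425856831648237 rotvec total [-0.0166 -0.0012 -0.0186]
{'ax': np.float64(-0.0041), 'ay': np.float64(-0.0003), 'az': np.float64(-0.005), 'x': np.float64(0.016), 'y': np.float64(0.0017), 'z': np.float64(-0.0002)}
{'ax': np.float64(-0.0041), 'ay': np.float64(-0.0003), 'az': np.float64(-0.005), 'x': np.float64(0.016), 'y': np.float64(0.0018), 'z': np.float64(-0.0002)}
{'ax': np.float64(-0.0041), 'ay': np.float64(-0.0003), 'az': np.float64(-0.005), 'x': np.float64(0.016), 'y': np.float64(0.0019), 'z': np.float64(-0.0002)}
{'ax': np.float64(-0.0041), 'ay': np.float64(-0.0003), 'az': np.float64(-0.005), 'x': np.float64(0.0159), 'y': np.float64(0.002), 'z': np.float64(-0.0002)}
```

Emit:
apply_moves([
  {"ax":-0.006,"ay":0,"az":-0.007,"x":0.018,"y":0.002,"z":-0.001,"jaw":0},
  {"ax":-0.006,"ay":0,"az":-0.007,"x":0.015,"y":0.002,"z":-0.001,"jaw":0},
  {"ax":-0.005,"ay":-0.001,"az":-0.005,"x":0.012,"y":0.002,"z":0,"jaw":0},
  {"ax":0,"ay":0,"az":0,"x":0.006,"y":0.001,"z":0,"jaw":0},
  {"ax":0,"ay":0,"az":0,"x":0,"y":0,"z":0,"jaw":0},
  {"ax":0,"ay":0,"az":0,"x":0,"y":0,"z":0,"jaw":0},
])

```text
time_s: 16.43
tcp_pos: [0.5307, 0.2307, 0.145]
eef_rot: [0.663, 0.748, -0.003, -0.002]
wrist_force: [0.3, -0.2, -2.6]
width: 0.155
```

```bash
python3 w.py w7;python3 -c "
from h import *
c=capture('side');cv2.imwrite('pics/s7.png',cv2.resize(c['image'][150:320,100:340],None,fx=3,fy=3,interpolation=cv2.INTER_CUBIC))
plan([.536,.2355,.12],1.6825,1)"
```

```text
16.4333 [0.53066598 0.23067358 0.1450323 ] [ 0.66318699  0.74844397 -0.00320781 -0.00208387] [ 0.29566256 -0.1925939  -2.5755658 ]
dist 0.026301469522895877 rotvec total [-0.0073  0.0011  0.0081]
{'ax': np.float64(-0.0073), 'ay': np.float64(0.0011), 'az': np.float64(0.008), 'x': np.float64(0.0047), 'y': np.float64(0.0059), 'z': np.float64(0.0252)}
```

View pics/w7.png

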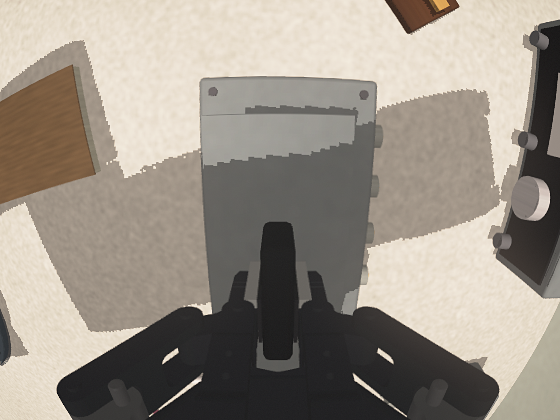

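View pics/s7.png

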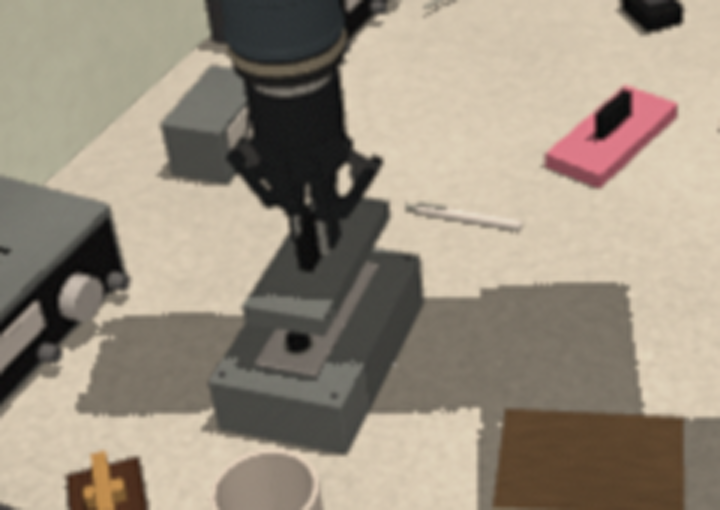

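Emit:
apply_moves([
  {"ax":-0.007,"ay":0.001,"az":0.008,"x":0.005,"y":0.006,"z":0.006,"jaw":0},
  {"ax":0,"ay":0,"az":0,"x":0,"y":0,"z":0.006,"jaw":0},
  {"ax":0,"ay":0,"az":0,"x":0,"y":0,"z":0.005,"jaw":0},
  {"ax":0,"ay":0,"az":0,"x":0,"y":0,"z":0.003,"jaw":0},
  {"ax":0,"ay":0,"az":0,"x":0,"y":0,"z":0,"jaw":0},
  {"ax":0,"ay":0,"az":0,"x":0,"y":0,"z":0,"jaw":0},
])

```text
time_s: 17.03
tcp_pos: [0.5374, 0.2334, 0.1224]
eef_rot: [0.668, 0.744, -0.0, 0.0]
wrist_force: [-0.1, -0.3, -2.8]
width: 0.154
```

```bash
python3 w.py w8;python3 -c "
from h import *
plan([.536,.2355,.11],1.6825,1)"
```

```text
17.0333 [0.53735818 0.23343836 0.12244508] [ 6.68434038e-01  7.43771366e-01 -2.70892495e-04  1.35317250e-04] [-0.09892074 -0.27019807 -2.84770298]
dist 0.012696170985786667 rotvec total [-0.0003  0.0006 -0.005 ]
{'ax': np.float64(-0.0003), 'ay': np.float64(0.0006), 'az': np.float64(-0.005), 'x': np.float64(0.0022), 'y': np.float64(-0.0011), 'z': np.float64(0.0125)}
```

View pics/w8.png

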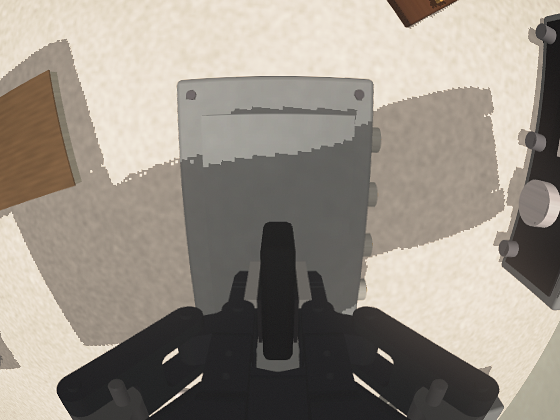

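The box's far edge is at (178–373, 80) and the cover's far top edge at (202–356, 114). I'll compute their relative alignment.

```bash
python3 - <<'E'
from h import *
import pickle
s,c=pickle.load(open("w8.pkl","rb"))
yb=np.radians(6.4);ux=np.array([np.cos(yb),np.sin(yb)]);uy=np.array([-np.sin(yb),np.cos(yb)])
B=np.array([.536,.2355])
for n,p,z in(("boxL",(178,82),.06),("boxR",(373.5,82),.06),("boxmid far",(275,78),.06),("screwL",(191,95),.06),("screwR",(359,95),.06),("covL",(201.5,114),.1065),("covR",(356,114),.1065),("covfar mid",(279,113.5),.1065)):
    w=wray(c,p,z,s)[:2]-B;print(n,(w@ux*1000).round(1),(w@uy*1000).round(1))
t=s["tcp_pos"][:2]-B;print("tcp",(t@ux*1000).round(1),(t@uy*1000).round(1))
E
```

```text
boxL -58.1 98.7
boxR 59.1 98.1
boxmid far 0.2 98.4
screwL -50.1 90.1
screwR 50.1 89.5
covL -33.0 78.5
covR 37.3 78.3
covfar mid 2.2 77.7
tcp 1.1 -2.2
```

Emit:
apply_moves([
  {"ax":0,"ay":0,"az":-0.004,"x":0.0013,"y":-0.0015,"z":0.004,"jaw":0},
  {"ax":0,"ay":0,"az":0,"x":0,"y":0,"z":0.005,"jaw":0},
  {"ax":0,"ay":0,"az":0,"x":0,"y":0,"z":0.004,"jaw":0},
  {"ax":0,"ay":0,"az":0,"x":0,"y":0,"z":0.002,"jaw":0},
  {"ax":0,"ay":0,"az":0,"x":0,"y":0,"z":0,"jaw":0},
  {"ax":0,"ay":0,"az":0,"x":0,"y":0,"z":0,"jaw":0},
])

```text
time_s: 17.58
tcp_pos: [0.5355, 0.2347, 0.1061]
eef_rot: [0.667, 0.745, -0.0, 0.0]
wrist_force: [-0.3, -0.4, -2.0]
width: 0.149
```

```bash
python3 -c "
from h import *
plan([.5348,.2343,.0949],1.6825,1)"
```

```text
dist 0.01127781991207325 rotvec total [ 0.0001  0.0004 -0.0004]
{'ax': np.float64(0.0001), 'ay': np.float64(0.0004), 'az': np.float64(-0.0), 'x': np.float64(-0.0004), 'y': np.float64(-0.0007), 'z': np.float64(0.0112)}
```

Emit:
apply_moves([
  {"ax":0,"ay":0,"az":0,"x":0,"y":-0.0003,"z":0.0015,"jaw":0},
  {"ax":0,"ay":0,"az":0,"x":0,"y":0,"z":0.0015,"jaw":0},
  {"ax":0,"ay":0,"az":0,"x":0,"y":0,"z":0.0015,"jaw":0},
  {"ax":0,"ay":0,"az":0,"x":0,"y":0,"z":0.0015,"jaw":0},
  {"ax":0,"ay":0,"az":0,"x":0,"y":0,"z":0.001,"jaw":0},
  {"ax":0,"ay":0,"az":0,"x":0,"y":0,"z":0,"jaw":0},
])

```text
time_s: 18.08
tcp_pos: [0.5355, 0.2348, 0.0988]
eef_rot: [0.667, 0.745, 0.0, 0.0]
wrist_force: [0.3, 0.9, -2.7]
width: 0.152
```

Emit:
apply_moves([
  {"ax":0,"ay":0,"az":0,"x":0,"y":0,"z":0.001,"jaw":0},
  {"ax":0,"ay":0,"az":0,"x":0,"y":0,"z":0.001,"jaw":0},
  {"ax":0,"ay":0,"az":0,"x":0,"y":0,"z":0.0005,"jaw":0},
  {"ax":0,"ay":0,"az":0,"x":0,"y":0,"z":0,"jaw":0},
])

```text
time_s: 18.42
tcp_pos: [0.5355, 0.2348, 0.0961]
eef_rot: [0.667, 0.745, 0.0, 0.0]
wrist_force: [-0.8, -0.0, -1.3]
width: 0.153
```

Past the deck edge with no contact and about 1.2 mm to go.

Emit:
apply_moves([
  {"ax":0,"ay":0,"az":0,"x":0,"y":0,"z":0.0005,"jaw":0},
  {"ax":0,"ay":0,"az":0,"x":0,"y":0,"z":0.0005,"jaw":0},
  {"ax":0,"ay":0,"az":0,"x":0,"y":0,"z":0,"jaw":0},
])

```text
time_s: 18.67
tcp_pos: [0.5356, 0.2348, 0.0951]
eef_rot: [0.667, 0.745, 0.0, 0.0]
wrist_force: [-0.4, -0.2, -1.8]
width: 0.153
```

Emit:
apply_moves([
  {"ax":0,"ay":0,"az":0,"x":0,"y":0,"z":0.0004,"jaw":0},
  {"ax":0,"ay":0,"az":0,"x":0,"y":0,"z":0.0003,"jaw":0},
  {"ax":0,"ay":0,"az":0,"x":0,"y":0,"z":0,"jaw":0},
])

```text
time_s: 18.92
tcp_pos: [0.5357, 0.2348, 0.095]
eef_rot: [0.667, 0.745, 0.001, 0.001]
wrist_force: [0.1, 0.5, -2.1]
width: 0.149
```

Emit:
apply_moves([
  {"ax":0,"ay":0,"az":0,"x":0,"y":0,"z":0.0006,"jaw":0},
  {"ax":0,"ay":0,"az":0,"x":0,"y":0,"z":0.0006,"jaw":0},
])

```text
time_s: 19.08
tcp_pos: [0.5358, 0.2349, 0.0949]
eef_rot: [0.667, 0.745, 0.001, 0.001]
wrist_force: [-5.4, -2.4, 12.5]
width: 0.154
```

```bash
python3 -c "
from h import *
s=observe();print(s['tcp_pos'],s['eef_rot'],s['wrist_force'],s['wrist_torque'])"
```

```text
[0.53579461 0.23489135 0.09490717] [6.66719892e-01 7.45307339e-01 1.00354430e-03 7.40859914e-04] [-5.40611861 -2.44155451 12.53511356] [-0.61451669  1.38418467 -0.02446998]
```

It rests on the box at TCP z = 0.0949, exactly as predicted, with about 12 N. I'll ease off and open.

Emit:
apply_moves([
  {"ax":-0.001,"ay":0,"az":0,"x":0,"y":0,"z":-0.0003,"jaw":0},
  {"ax":0,"ay":0,"az":0,"x":0,"y":0,"z":0,"jaw":0.2},
  {"ax":0,"ay":0,"az":0,"x":0,"y":0,"z":0,"jaw":0.28},
  {"ax":0,"ay":0,"az":0,"x":0,"y":0,"z":0,"jaw":0.35},
  {"ax":0,"ay":0,"az":0,"x":0,"y":0,"z":0,"jaw":0.45},
  {"ax":0,"ay":0,"az":0,"x":0,"y":0,"z":0,"jaw":0.45},
])

```text
time_s: 19.58
tcp_pos: [0.5363, 0.2351, 0.0955]
eef_rot: [0.667, 0.745, 0.002, 0.001]
wrist_force: [-0.3, -0.3, 0.2]
width: 0.45
```

```bash
python3 w.py w9; python3 -c "
from h import *
plan([.5358,.2349,.2],1.6825,1)"
```

```text
19.5833 [0.53629762 0.23513267 0.09546477] [0.66671632 0.74530777 0.00196845 0.00134311] [-0.28303372 -0.27534192  0.22448083]
dist 0.10454063813648248 rotvec total [ 0.0047 -0.0006 -0.0005]
{'ax': np.float64(0.0047), 'ay': np.float64(-0.0006), 'az': np.float64(-0.0), 'x': np.float64(-0.0001), 'y': np.float64(-0.0), 'z': np.float64(-0.1045)}
```

View pics/w9.png

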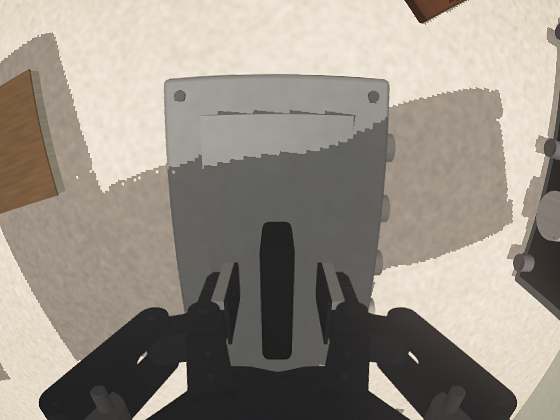

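Released, with clear gaps either side of the rib (259–294). Raising away.

Emit:
apply_moves([
  {"ax":0.004,"ay":0,"az":0,"x":0,"y":0,"z":-0.006,"jaw":0.45},
  {"ax":0,"ay":0,"az":0,"x":0,"y":0,"z":-0.012,"jaw":0.45},
  {"ax":0,"ay":0,"az":0,"x":0,"y":0,"z":-0.02,"jaw":0.45},
  {"ax":0,"ay":0,"az":0,"x":0,"y":0,"z":-0.025,"jaw":0.45},
  {"ax":0,"ay":0,"az":0,"x":-0.005,"y":0,"z":-0.025,"jaw":0.45},
  {"ax":0,"ay":0,"az":0,"x":-0.03,"y":0,"z":-0.02,"jaw":0.45},
  {"ax":0,"ay":0,"az":0,"x":-0.04,"y":0,"z":0,"jaw":0.45},
  {"ax":0,"ay":0,"az":0,"x":-0.04,"y":0,"z":0,"jaw":0.45},
  {"ax":0,"ay":0,"az":0,"x":-0.03,"y":0,"z":0,"jaw":0.45},
  {"ax":0,"ay":0,"az":0,"x":0,"y":0,"z":0,"jaw":0.45},
])

```text
time_s: 20.47
tcp_pos: [0.5525, 0.0871, 0.2126]
eef_rot: [0.665, 0.747, 0.0, 0.0]
wrist_force: [-0.4, 0.5, 0.2]
width: 0.449
```

```bash
python3 w.py w10; python3 -c "
from h import *
c=capture('side');cv2.imwrite('pics/s10.png',cv2.resize(c['image'][180:310,140:300],None,fx=4,fy=4,interpolation=cv2.INTER_CUBIC))"
```

```text
20.4667 [0.55250397 0.08705853 0.21258393] [6.64557471e-01 7.47237076e-01 4.22726271e-05 3.44096535e-04] [-0.37149761  0.46148159  0.20782667]
```

View pics/w10.png

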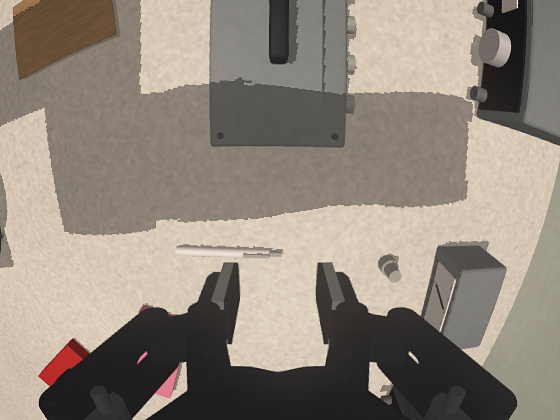

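View pics/s10.png

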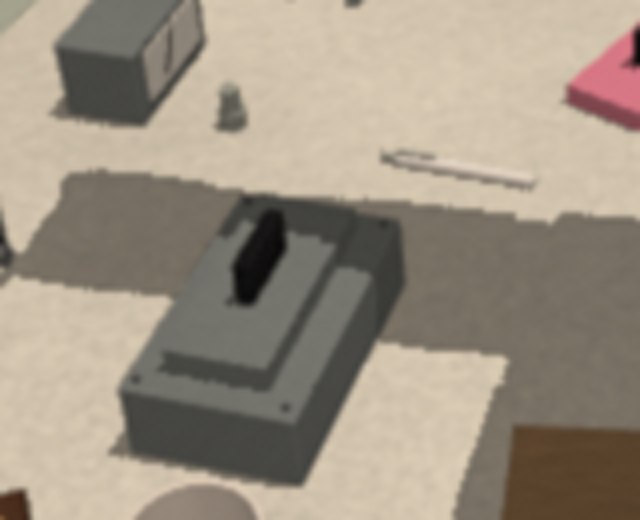

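The side view shows the cover sitting centred on the box and apparently flush, with the bystanders unmoved. One numeric check of its top corners, then hand in.

```bash
python3 - <<'E'
from h import *
c=capture("side")
yb=np.radians(6.4);ux=np.array([np.cos(yb),np.sin(yb)]);uy=np.array([-np.sin(yb),np.cos(yb)]);B=np.array([.536,.2355])
# top corners seen in crop s10: near-left, near-right ; box top corners for bias
for n,p,z in(("cov far-x end(+y,+x)",(165,352),.079),("cov (+y,-x)",(268,372),.079),("box(+y,+x)",(122,390),.06),("box(+y,-x)",(302,425),.06),("box(-y,-x)",(402,222),.06),("cov(-y,-x)",(352,212),.079)):
    w=ray(c,(p[0]/4+140-.4,p[1]/4+180-.4),z)[:2]-B
    print(n,(w@ux*1000).round(1),(w@uy*1000).round(1))
s=observe();print(s["wrist_force"],s["time_s"])
print(arm.sign_off())
E
```

```text
cov far-x end(+y,+x) 29.8 80.0
cov (+y,-x) -39.2 80.8
box(+y,+x) 52.6 100.1
box(+y,-x) -67.3 100.7
box(-y,-x) -64.6 -95.8
cov(-y,-x) -36.7 -76.4
[ 0.1643602  -0.34638268 -0.42853562] 20.6167
the job is handed in; nothing more can be done
None
```

All three buttons are locked in, and the guard cover sits over them on the box, released. I handed the job in at 20.6 s with the gripper clear.

- **Buttons:** I felt each one first. The two end buttons were out (contact about 14 mm above the deck at 3.6–3.8 N), and the middle one was already in.
- **Pressing:** I pressed only the end buttons, slowly, with at most about 10 N read. Each then gave no contact at about 12.6 mm and contact at about 9 mm, so both are in. I left the middle one alone. The checks on buttons resting in read 5.3–6.5 N, firmer than the suggested 2–3 N.
- **Cover:** I set it down in steps of under 1 mm. It touched at the predicted height (hand at 94.9 mm), with 12.5 N read at contact. I eased off before opening the gripper.
- **Last checks:** In the side view the cover's top corners, assumed to be at the seated height, came out about 20 mm in from the box's ends. That fits a flush and level seat. That view's sideways readings were 5–7 mm off for the box and about 4–5 mm off for the cover. I put this down to calibration and pixel error, since the cover had passed the deck edge without contact.
- **Bystanders:** The pen and adapter looked unmoved in the final pictures. The mug, microphone and morse key were not fully in view, and I felt no contact with them.

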